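Show the dye sample plate over the light pad

ROBOT

A 6-joint arm with a two-finger parallel gripper is mounted at the origin on the work surface. World frame = base frame: x ahead of the robot, y to its left, z up, the work surface at z = 0. Lengths are in m, angles in degrees, forces in N, time in s.
With the tool pointing down it reaches from about 0.25 to 0.725 m from the base axis. Payload 9.7 kg.
Tool frame: the origin (TCP) lies midway between the tips of the shut fingers; the grasp point (between the pads) lies 19 mm behind it; z points along the fingers, y is the line along which they close (so a half turn about z gives the same grasp; the last joint's range is limited). The gripper opens to 85 mm and grips with 20 to 120 N. Pads are 22 mm wide; open, the fingers measure 114 mm over their backs; the gripper's body (76 mm by 85 mm) begins 54 mm behind the grasp point. The pads swing forward as they close: fully open they stand 13 mm farther back than shut.
Start: joints at [69.958, 4.979, 10.078, 95.1, 0, 90], TCP at [0.188, 0.517, 0.231] pointing down, gripper open.
Joint ranges: [-179.16, 179.16], [-48.56, 103.87], [-65.8, 70.77], [-126.05, 130.52], [-82.76, 87.17], [-180, 180]. Speed limits (degrees/s): [127.2, 127.2, 147.25, 180, 180, 180].

INTERFACE

Orientations are given as [roll, pitch, yaw] about the fixed x, y, z axes, in that order (R = Rz(yaw) Ry(pitch) Rx(roll)).
In Python, from workcell import bot gives the robot as it stands.
- The arm moves only by the shell command python3 -m crank 'ROWS' [FORCE]. ROWS is JSON, a list of rows, each an object with "gripper": the finger opening in mm, from 0 to 85.4; "travel": the shift along the tool's x, y, z in mm, a list of three; "twist": the turn, a rotation vector about the tool's x, y, z in rad, a list of three. In form: [{"gripper": gripper, "travel": [tx, ty, tz], "twist": [rx, ry, rz]}, ...]. A call has 1 to 12 rows; each row shifts and turns the commanded pose from where the row before left it, along the tool's axes as they then stand; what a row does not reach is not made up. A row lasts 1/8 s, in which the tool goes at most 62.5 mm and 10.7 degrees, less where a joint would pass 70% of its speed; a pose out of reach is approached as far as the arm can. A call is refused whole if a number of a shift passes 62.5 or a number of a turn 0.188, either way. A call with a gripper value outside its range is refused whole. The fingers move at their own pace and stop on an object; FORCE is the grip in N (left out, the last holds). Time passes only in rows, so rows that do not move let the fingers close. It gives the time, the measured TCP pose, the force, the opening and the grip force at its end, in the units of the state.
- bot.get_obs(): the state, without advancing time (a new reading comes with each control period).
- bot.camera(name): name is "scene" or "top" or "wrist"; returns the picture (400x640x3 uint8, red, green, blue); there is no depth.
- bot.calibration(name): a dict with "vfov" (degrees; the focal length in pixels is half the picture's height over the tangent of half this angle, whatever the lens; pixels are square), "cx", "cy" (the principal point, pixels), "k1" (the pictures are not rectified: a ray, as slopes to the right and down, at radius r is drawn at 1 + k1 r^2 times it, then the intrinsics apply), "camera_from_world" (4x4, takes a point from world to camera coordinates). Camera axes: x right, y down, z forward; pixel columns grow to the right and rows downward; lengths in m; the calibration is good to about 2 mm. A picture is of the moment at which its call begins: read the wrist's pose just before it. calibration takes no time and is no camera call; for the wrist camera it gives the pose at the moment of the call.
- bot.job_done(): hands the job in; it is judged then, once.
The state is a dict: "time": time; "q": joint angles; "qd": joint speeds; "joint_efforts": joint torques, N m; "ee_pos": TCP position; "tcp_rot": TCP orientation; "wrist_force": force on the tool from outside, world axes, zero at the start; "torque": the same for the moment, N m; "opening": finger opening in m; "grasp_force": force on a finger pad.
Only numpy, scipy, OpenCV 4.12 (cv2) and the standard library are available. Lean on these libraries where they do the work, as an engineer would, in place of code of your own. Each camera call takes 0.05 s, during which the arm holds its last target. There are 200 camera calls.

TASK

A tin of shoe polish has been left standing on the dye sample plate: put the tin, right way up, flat on the floor of the blue tray and let go of it. Then pick up the sample plate, find its frosted end by the small corner notch, and show it over the light pad to the customer: centred above the pad, level with the label up, about ten centimetres above the pad's top and with the frosted end towards the pad's black rail. Finish while still holding it there in the gripper; leave everything else on the bench where it is.

Things in the scene. Friction and masses are not known exactly. Their poses are not given: they have to be found in the camera images.
- plate: The dye sample plate: pale green glass-like plate, 100 mm long (its x), 40 mm wide (its y), 6 mm thick, 30 to 54 g, lying level and label up on the wooden plinth, the polish tin on its middle. Frosted end at its own +x, corner notch at +x, +y; +z is the label side. Origin at the centre of its underside.
- plate_center (a point): The centre of the sample plate, half-way up its thickness (27 mm above the bench as it lies); axes as plate. From above: a white paper label with dark bars at the -x end, a dark red dye chip in the middle, the plain whitish frosted end at the +x end. Can be grasped across the 40 mm width at the middle once the tin is gone.
- plate_frost (a point): Point in the frosted end (29 mm long, plain whitish) of the sample plate, 45 mm from the plate's centre along its +x.
- plate_notch (a point): Centre of the 9 x 9 mm corner notch in the frosted end, at 45.5 mm along +x and 15.5 mm along +y from the plate's centre.
- plinth: Dark wooden bar fixed to the bench, 70 mm long (its x), 22 mm wide (its y), 24 mm high, on which the sample plate lies nearly lengthwise; the plate overhangs it by about 15 mm at the ends and 9 mm along each side, so fingers can go down beside the plate. Origin at the centre of its underside.
- tin: The polish tin (red body, black lid with a brass disc): an upright cylinder of 50 mm diameter, 30 mm high, 65 to 125 g. It stands loose on the middle of the sample plate (its underside 30 mm above the bench). Origin at the centre of its underside.
- tin_center (a point): The centre of the polish tin, half-way up (15 mm above its underside).
- tray: Low open blue tray fixed to the bench, 130 x 130 mm outside, walls 4 mm thick and 14 mm high above the bench; its floor is 4 mm above the bench. It is empty. Origin at the centre of its underside.
- tray_floor (a point): Centre of the tray's floor, 4 mm above the bench; axes along the tray's sides.
- pad: The light pad fixed to the bench: a flat grey slab with a white glowing top, 160 mm (its x) by 140 mm (its y), 12 mm thick, with a black rail 14 mm wide and 22 mm high along its +x edge (the far side, towards the customer). Origin at the centre of its underside.
- pad_top (a point): Centre of the light pad's top face, 12.5 mm above the bench. Its +x points to the black rail, z up.
- shoe: Dark brown leather shoe, 280 x 92 x 115 mm. Not part of the job: leave it where it stands. Origin at the centre of its underside.
- brush: Wooden shoe brush lying bristles down, 170 x 55 x 45 mm. Not part of the job: leave it where it stands. Origin at the centre of its underside.
- hammer: Hammer lying on the bench, about 260 mm long along its x. Not part of the job: leave it where it stands. Origin at the centre of its underside.
- glue: Yellow glue bottle with a red cap, 54 mm diameter, 150 mm high. Not part of the job: leave it where it stands. Origin at the centre of its underside.
- polish: Squat amber jar with a black cap, 70 mm diameter, 50 mm high. Not part of the job: leave it where it stands. Origin at the centre of its underside.
- spare: A second sample plate of the same size, lying label down flat on the bench (only plain pale green and the whitish frosted end show), no tin on it. Not part of the job: leave it where it stands. Origin at the centre of its underside.
- toolpot: Green pot of hand tools, 76 mm diameter, about 190 mm high with its tools. Not part of the job: leave it where it stands. Origin at the centre of its underside.
Not all that is in view belongs to the job. Of the things like the pad, leave any that is brown, pink or purple; of the rest the smaller one is meant.

How it is judged:
By the outcome, as a careful person would: the job done as asked, in the order asked, and still so for the second after the job is handed in, while the arm keeps its last pose, push and grip.
It also fails if it takes over 58 s, if anything falls off the work surface, if the arm or the gripper's body presses on something with over 40 N, if the wrist force passes 120 N, or if a joint passes its speed limit or range.

## Working session

There is one attempt and no reset: what is moved stays moved. The work goes in short steps, Python scripts to look and compute and a shell command to move; the robot and the scene stay as the last step left them, time stands still between calls to the robot, and variables do not carry over. Pictures are saved under pics/ and viewed, at most 10 in all, crops included, and the job is handed in when it is done.

```bash
mkdir -p pics
python3 - <<'E'
from workcell import bot
import cv2
for n in ("top","scene"):
    im=bot.camera(n); cv2.imwrite(f"pics/{n}0.png",im[:,:,::-1])
    c=bot.calibration(n); print(n,c)
o=bot.get_obs(); print(o)
E
```

```text
top {'vfov': 54.02279614383367, 'cx': 319.5449990798242, 'cy': 200.06964441028572, 'k1': 0.008730717368442328, 'camera_from_world': array([[ 0.00606073, -0.99979223, -0.01946204,  0.13416583],
       [-0.99204364, -0.00356406, -0.125844  ,  0.53434783],
       [ 0.12574849,  0.0200699 , -0.99185912,  1.371591  ],
       [ 0.        ,  0.        ,  0.        ,  1.        ]])}
scene {'vfov': 45.414164267380684, 'cx': 321.6705182768842, 'cy': 206.94518201511073, 'k1': -0.05070646805345734, 'camera_from_world': array([[ 0.42742801,  0.90404573,  0.00256961, -0.33620271],
       [ 0.46936976, -0.2194845 , -0.8552886 , -0.15229971],
       [-0.77265602,  0.3667804 , -0.51814555,  2.2460465 ],
       [ 0.        ,  0.        ,  0.        ,  1.        ]])}
{'time': 0.1, 'q': array([ 6.99585149e+01,  5.00861748e+00,  1.00388216e+01,  9.51002802e+01,
       -7.92832864e-05,  9.00013232e+01]), 'qd': array([-0.02860129, -0.15624271,  0.16751887, -0.01586312, -0.08242928,
        0.03613147]), 'joint_efforts': array([ 9.33715637e-04, -5.21563232e+01,  4.65651655e+01,  1.59787800e-02,
        4.45917249e-05, -2.76878744e-06]), 'ee_pos': array([0.18841318, 0.5164959 , 0.23064601]), 'tcp_rot': array([-1.79929924e+02,  8.09015266e-05,  1.59957192e+02]), 'wrist_force': array([ 0.63131613,  0.18845813, -0.73898296]), 'torque': array([-0.06198357, -0.00684447,  0.02528116]), 'grasp_force': 0.0, 'opening': 0.08532028628381216}
```

View pics/top0.png

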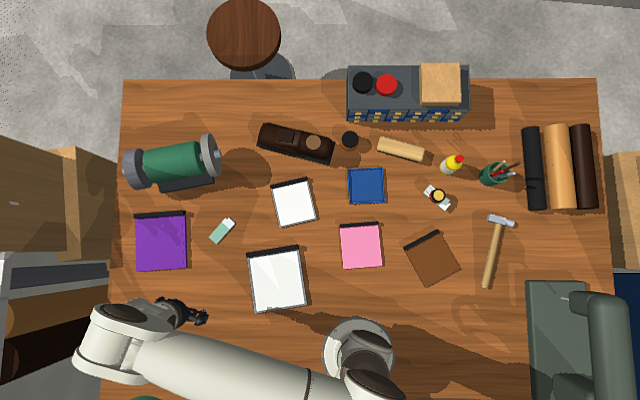

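View pics/scene0.png

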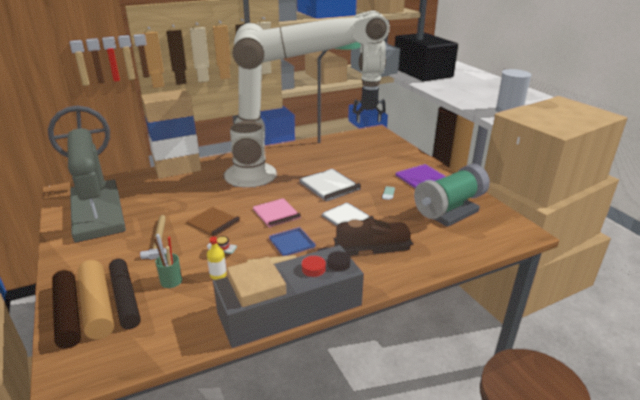

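The scene is clear. Possible pads are the white one at (294,203), a larger white one at (277,280), and the purple (160,241), pink (360,245) and brown (432,258) ones, so I take the smaller white one. The plate carrying the tin is at (437,197). The spare is at (222,230), with no tin, so I leave it. The tray is at (366,186). I'll check this in one close crop and measure.

```bash
cat > h.py <<'E'
import numpy as np, cv2
from workcell import bot
def K(c):
    f=200/np.tan(np.radians(c['vfov']/2)); return np.array([[f,0,c['cx']],[0,f,c['cy']],[0,0,1]]),np.array([c['k1'],0,0,0,0.])
def world(c,px,z):
    k,d=K(c); n=cv2.undistortPoints(np.array(px,float).reshape(-1,1,2),k,d).reshape(-1,2)
    T=c['camera_from_world'];R=T[:3,:3];o=-R.T@T[:3,3]
    r=np.c_[n,np.ones(len(n))]@R
    return o+r*((z-o[2])/r[:,2])[:,None]
def pix(c,P):
    k,d=K(c);T=c['camera_from_world']
    return cv2.projectPoints(np.array(P,float).reshape(-1,1,3),cv2.Rodrigues(T[:3,:3])[0],T[:3,3],k,d)[0].reshape(-1,2)
E
python3 - <<'E'
from h import *
im=cv2.imread('pics/top0.png'); c=bot.calibration('top')
print(world(c,[[437,197],[294,203],[277,280],[366,186]],[.03,.0125,.0125,.004]).round(3))
hsv=cv2.cvtColor(im,cv2.COLOR_BGR2HSV)
def rect(m,box,z,n):
    mm=np.zeros_like(m);x0,y0,x1,y1=box;mm[y0:y1,x0:x1]=m[y0:y1,x0:x1]
    k,l,s,_=cv2.connectedComponentsWithStats(mm); i=1+s[1:,4].argmax()
    p=np.argwhere(l==i)[:,::-1]; w=world(c,p,z)
    print(n,s[i],cv2.minAreaRect((w[:,:2]*1000).astype(np.float32)))
white=((hsv[...,1]<40)&(hsv[...,2]>180)).astype(np.uint8)
rect(white,(260,170,325,235),.0125,'padS');rect(white,(235,235,320,320),.0125,'padL')
blue=((hsv[...,0]>100)&(hsv[...,0]<125)&(hsv[...,1]>120)).astype(np.uint8)
rect(blue,(340,160,395,210),.012,'tray')
a=cv2.resize(im[170:225,405:470],None,fx=6,fy=6,interpolation=cv2.INTER_CUBIC)
b=cv2.resize(im[160:240,255:335],None,fx=4.5,fy=4.5,interpolation=cv2.INTER_CUBIC)
a=cv2.copyMakeBorder(a,0,360-a.shape[0],0,0,0) if a.shape[0]<360 else a[:360]
cv2.imwrite('pics/crop.png',np.hstack([a,b[:360]]))
E
```

```text
[[ 0.547 -0.283  0.03 ]
 [ 0.525  0.23   0.012]
 [ 0.249  0.287  0.012]
 [ 0.59  -0.033  0.004]]
padS [ 273  181   42   45 1335] ((524.3709716796875, 232.86448669433594), (139.45188903808594, 127.87199401855469), 13.585685729980469)
padL [ 250  251   55   61 2564] ((247.33773803710938, 288.75445556640625), (187.12899780273438, 172.11305236816406), 9.605815887451172)
tray [ 347  168   38   36 1234] ((591.3822631835938, -30.372299194335938), (128.357177734375, 129.0757598876953), 3.153075695037842)
```

View pics/crop.png

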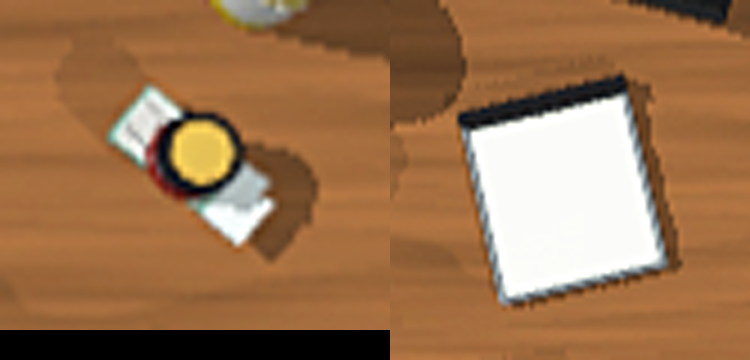

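The crop confirms the choices: the tin is at about (439,195), the plate's barred label end is at its upper left and the frosted end is at its lower right. The pad is the small white one, with its rail on the far side (yaw about 13.6°). Now I'll move above the tin.

```bash
python3 -m crank '[{"gripper":85,"travel":[-20,-21.5,0],"twist":[0,0,0]},{"gripper":85,"travel":[-40,-43,0],"twist":[0,0,0]},{"gripper":85,"travel":[-40,-43,0],"twist":[0,0,0]},{"gripper":85,"travel":[-40,-43,0],"twist":[0,0,0]},{"gripper":85,"travel":[-40,-43,0],"twist":[0,0,0]},{"gripper":85,"travel":[-40,-43,0],"twist":[0,0,0]},{"gripper":85,"travel":[-40,-43,0],"twist":[0,0,0]},{"gripper":85,"travel":[-40,-43,0],"twist":[0,0,0]},{"gripper":85,"travel":[-40,-43,0],"twist":[0,0,0]},{"gripper":85,"travel":[-40,-43,0],"twist":[0,0,0]},{"gripper":85,"travel":[-40,-43,0],"twist":[0,0,0]},{"gripper":85,"travel":[-40,-43,0],"twist":[0,0,0]}]'
python3 -m crank '[{"gripper":85,"travel":[-40,-43,0],"twist":[0,0,0]},{"gripper":85,"travel":[-40,-43,0],"twist":[0,0,0]},{"gripper":85,"travel":[-40,-43,0],"twist":[0,0,0.0]},{"gripper":85,"travel":[-20,-22,0],"twist":[0,0,0.0]}]'
python3 -m crank '[{"gripper":85,"travel":[0,0,0],"twist":[0,0,0.175]},{"gripper":85,"travel":[0,0,0],"twist":[0,0,0.175]},{"gripper":85,"travel":[0,0,0],"twist":[0,0,0.175]},{"gripper":85,"travel":[0,0,0],"twist":[0,0,0.175]},{"gripper":85,"travel":[0,0,0],"twist":[0,0,0.175]},{"gripper":85,"travel":[0,0,0],"twist":[0,0,0.175]},{"gripper":85,"travel":[0,0,0],"twist":[0,0,0.175]},{"gripper":85,"travel":[0,0,0],"twist":[0,0,0.175]},{"gripper":85,"travel":[0,0,0],"twist":[0,0,0.175]},{"gripper":85,"travel":[0,0,0],"twist":[0,0,0.175]},{"gripper":85,"travel":[0,0,0],"twist":[0,0,0.175]},{"gripper":85,"travel":[0,0,0],"twist":[0,0,0.17]}]'
python3 - <<'E'
from h import *
c=bot.calibration('wrist'); im=bot.camera('wrist'); cv2.imwrite('pics/w1.png',im[:,:,::-1]); np.save('w1.npy',c,allow_pickle=True)
o=bot.get_obs();print(o['ee_pos'],o['tcp_rot'],o['q'],o['time'])
E
```

```text
time: 1.6
ee_pos: [0.4515, -0.1076, 0.2311]
tcp_rot: [180.0, 0.0, 159.9]
wrist_force: [0.1, 0.9, 0.6]
opening: 0.0851
grasp_force: 0.0
time: 2.1
ee_pos: [0.5312, -0.2979, 0.2298]
tcp_rot: [180.0, -0.1, 159.9]
wrist_force: [-0.5, 0.1, -0.6]
opening: 0.0851
grasp_force: 0.0
time: 3.6
ee_pos: [0.5308, -0.2953, 0.2308]
tcp_rot: [-180.0, 0.0, 39.6]
wrist_force: [-0.1, 0.7, -1.4]
opening: 0.0852
grasp_force: 0.0
[ 0.53081164 -0.2953023   0.23077331] [-1.79951642e+02  2.09637482e-02  3.91345644e+01] [-2.90874428e+01  1.31811410e+01  1.92828951e+01  9.61544380e+01
 -1.52635044e-03  1.11778002e+02] 3.65
```

View pics/w1.png

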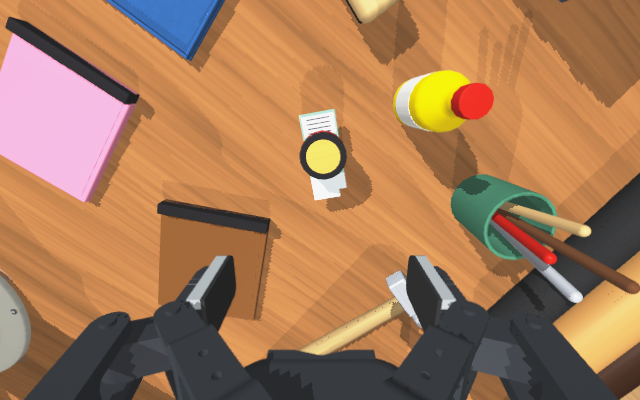

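The wrist view shows the tin disc at (323,157). The label end is up at (317,118), the frosted end is down at (328,190), and the notch is at the lower right (341,195), which matches the plate's +x, +y. Glue (440,100) and toolpot (500,220) are well clear.

```bash
python3 - <<'E'
from h import *
c=np.load('w1.npy',allow_pickle=True).item(); im=cv2.imread('pics/w1.png');hsv=cv2.cvtColor(im,cv2.COLOR_BGR2HSV)
m=(hsv[...,0]>20)&(hsv[...,0]<33)&(hsv[...,1]>110)&(hsv[...,2]>180)
m[:,:295]=0;m[:,355:]=0;m[:130]=0;m[185:]=0
p=np.argwhere(m)[:,::-1];print(len(p),p.mean(0),'tin',world(c,[p.mean(0)],.06).round(4))
w=((hsv[...,1]<60)&(hsv[...,2]>150)).astype(np.uint8)
w[:,:290]=0;w[:,355:]=0;w[:100]=0;w[208:]=0
w=cv2.morphologyEx(w,cv2.MORPH_OPEN,np.ones((3,3)))
p=np.argwhere(w)[:,::-1].astype(float);W=world(c,p,.03)[:,:2]
r=cv2.minAreaRect((W*1000).astype(np.float32));print(r)
L=world(c,[[299,116],[333,109],[315,200]],.03);print(L.round(4))
d=L[2]-L[0];print('len',np.linalg.norm(d),'yaw',np.degrees(np.arctan2(d[1],d[0])),'wid',np.linalg.norm(L[1]-L[0]))
E
python3 - <<'E'
import cv2
im=cv2.imread('pics/w1.png')[95:215,270:380]
cv2.imwrite('pics/w1c.png',cv2.resize(im,None,fx=5,fy=5,interpolation=cv2.INTER_CUBIC))
E
```

```text
916 [322.65065502 156.16266376] tin [[ 0.5526 -0.2817  0.06  ]]
((549.5232543945312, -286.16253662109375), (100.3035659790039, 40.42837142944336), 49.320701599121094)
[[ 0.5664 -0.2364  0.03  ]
 [ 0.596  -0.2606  0.03  ]
 [ 0.5023 -0.3117  0.03  ]]
len 0.09893786591614202 yaw -130.42816426549615 wid 0.03819099748880192
```

View pics/w1c.png

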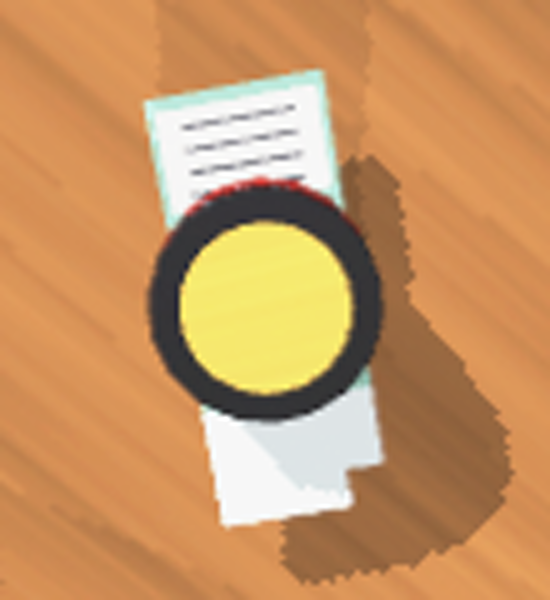

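Plate: centre (0.5495, −0.286), 100×40 mm as stated, +x at yaw −130.7°. Tin: (0.5526, −0.282). Next I'll turn to align with the plate, centre over the tin, and check the clearance to the glue bottle.

```bash
python3 -m crank '[{"gripper":85,"travel":[0,0,0],"twist":[0,0,-0.08]},{"gripper":85,"travel":[0,0,0],"twist":[0,0,-0.084]},{"gripper":85,"travel":[12,4,0],"twist":[0,0,0]},{"gripper":85,"travel":[12.5,3.7,0],"twist":[0,0,0]},{"gripper":85,"travel":[0,0,0],"twist":[0,0,0]},{"gripper":85,"travel":[0,0,0],"twist":[0,0,0]}]' 40
python3 - <<'E'
from h import *
c=np.load('w1.npy',allow_pickle=True).item()
print('glue base near edge',world(c,[[397,105],[405,122]],0.0).round(3))
c=bot.calibration('wrist');T=c['camera_from_world'];print('cam',-T[:3,:3].T@T[:3,3])
o=bot.get_obs();print(o['ee_pos'],o['tcp_rot'])
E
```

```text
time: 4.4
ee_pos: [0.5529, -0.2816, 0.2311]
tcp_rot: [-180.0, 0.0, 49.3]
wrist_force: [-0.6, -1.0, -1.2]
opening: 0.0852
grasp_force: 0.0
glue base near edge [[ 0.648 -0.317  0.   ]
 [ 0.641 -0.339  0.   ]]
cam [ 0.60417044 -0.22382293  0.37315726]
[ 0.55288614 -0.28155675  0.23109066] [-1.79977856e+02  1.15670921e-02  4.93405548e+01]
```

The glue's near edge is about 97 mm away along the finger line and the fingers reach 57 mm, so it is clear. Descend and grip.

```bash
python3 -m crank '[{"gripper":85,"travel":[0,0,45],"twist":[0,0,0]},{"gripper":85,"travel":[0,0,50],"twist":[0,0,0]},{"gripper":85,"travel":[0,0,50],"twist":[0,0,0]},{"gripper":85,"travel":[0,0,35],"twist":[0,0,0]},{"gripper":85,"travel":[0,0,15],"twist":[0,0,0]},{"gripper":85,"travel":[0,0,8],"twist":[0,0,0]},{"gripper":85,"travel":[0,0,0],"twist":[0,0,0]},{"gripper":60,"travel":[0,0,0],"twist":[0,0,0]},{"gripper":54,"travel":[0,0,0],"twist":[0,0,0]},{"gripper":40,"travel":[0,0,0],"twist":[0,0,0]},{"gripper":40,"travel":[0,0,0],"twist":[0,0,0]},{"gripper":40,"travel":[0,0,0],"twist":[0,0,0]}]' 40
python3 -m crank '[{"gripper":40,"travel":[0,0,0],"twist":[0,0,0]},{"gripper":40,"travel":[0,0,0],"twist":[0,0,0]}]'
```

```text
time: 5.9
ee_pos: [0.5532, -0.282, 0.0294]
tcp_rot: [179.9, -0.0, 49.3]
wrist_force: [-0.5, 0.5, 5.8]
opening: 0.0486
grasp_force: 41.5
time: 6.15
ee_pos: [0.5533, -0.282, 0.0294]
tcp_rot: [179.9, -0.0, 49.3]
wrist_force: [-0.4, -0.1, 5.4]
opening: 0.049
grasp_force: 41.5
```

Gripped: opening 49 mm, 41 N. Lift and carry the tin to above the tray at (0.591, −0.030).

```bash
python3 -m crank '[{"gripper":40,"travel":[0,0,-10],"twist":[0,0,0]},{"gripper":40,"travel":[0,0,-25],"twist":[0,0,0]},{"gripper":40,"travel":[0,0,-45],"twist":[0,0,0]},{"gripper":40,"travel":[0,0,-30],"twist":[0,0,0]},{"gripper":40,"travel":[18,-11.5,0],"twist":[0,0,0]},{"gripper":40,"travel":[36,-22.5,0],"twist":[0,0,0]},{"gripper":40,"travel":[36,-22.5,0],"twist":[0,0,0]},{"gripper":40,"travel":[36,-22.5,0],"twist":[0,0,0]},{"gripper":40,"travel":[36,-22.5,0],"twist":[0,0,0]},{"gripper":40,"travel":[36,-22.5,0],"twist":[0,0,0]},{"gripper":40,"travel":[18,-11.5,0],"twist":[0,0,0]},{"gripper":40,"travel":[0,0,0],"twist":[0,0,0]}]'
python3 - <<'E'
from h import *
c=bot.calibration('wrist'); im=bot.camera('wrist'); cv2.imwrite('pics/w2.png',im[:,:,::-1])
o=bot.get_obs();print(o['ee_pos'],o['tcp_rot'],o['opening'])
E
```

```text
time: 7.65
ee_pos: [0.5905, -0.0281, 0.1375]
tcp_rot: [-179.9, 0.0, 49.5]
wrist_force: [-0.2, -0.3, -0.8]
opening: 0.0488
grasp_force: 41.6
[ 0.59045563 -0.02923657  0.13766615] [-1.79965955e+02  5.00752072e-02  4.93895807e+01] 0.048996363064121064
```

View pics/w2.png

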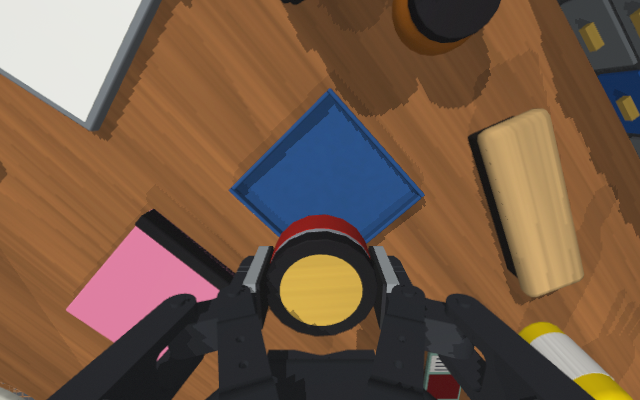

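The tin is held upright over the empty tray (corners (332,89), (231,190), (423,194)). Lower it about 134 mm, slowing near the floor.

```bash
python3 -m crank '[{"gripper":40,"travel":[0,0,25],"twist":[0,0,0]},{"gripper":40,"travel":[0,0,45],"twist":[0,0,0]},{"gripper":40,"travel":[0,0,35],"twist":[0,0,0]},{"gripper":40,"travel":[0,0,15],"twist":[0,0,0]},{"gripper":40,"travel":[0,0,7],"twist":[0,0,0]},{"gripper":40,"travel":[0,0,3],"twist":[0,0,0]},{"gripper":40,"travel":[0,0,2],"twist":[0,0,0]},{"gripper":40,"travel":[0,0,1],"twist":[0,0,0]},{"gripper":40,"travel":[0,0,0],"twist":[0,0,0]},{"gripper":40,"travel":[0,0,0],"twist":[0,0,0]}]'
```

```text
time: 8.95
ee_pos: [0.5909, -0.0296, 0.0055]
tcp_rot: [180.0, -0.0, 49.3]
wrist_force: [0.4, 0.1, -0.7]
opening: 0.0487
grasp_force: 41.6
```

```bash
python3 -m crank '[{"gripper":40,"travel":[0,0,1],"twist":[0,0,0]},{"gripper":40,"travel":[0,0,1],"twist":[0,0,0]},{"gripper":40,"travel":[0,0,0],"twist":[0,0,0]},{"gripper":40,"travel":[0,0,0],"twist":[0,0,0]}]'
```

```text
time: 9.45
ee_pos: [0.5908, -0.0296, 0.0035]
tcp_rot: [180.0, -0.0, 49.3]
wrist_force: [-0.7, 0.8, 1.5]
opening: 0.0493
grasp_force: 41.5
```

Tin on the floor (force rising slightly). Release it, lift 130 mm, return over the plate and look.

```bash
python3 -m crank '[{"gripper":58,"travel":[0,0,0],"twist":[0,0,0]},{"gripper":68,"travel":[0,0,0],"twist":[0,0,0]},{"gripper":68,"travel":[0,0,0],"twist":[0,0,0]},{"gripper":68,"travel":[0,0,-10],"twist":[0,0,0]},{"gripper":68,"travel":[0,0,-30],"twist":[0,0,0]},{"gripper":70,"travel":[0,0,-50],"twist":[0,0,0]},{"gripper":70,"travel":[0,0,-50],"twist":[0,0,0]},{"gripper":70,"travel":[-18,11,-20],"twist":[0,0,0]},{"gripper":70,"travel":[-37,23,0],"twist":[0,0,0]},{"gripper":70,"travel":[-37,23,0],"twist":[0,0,0]},{"gripper":70,"travel":[-37,23,0],"twist":[0,0,0]},{"gripper":70,"travel":[-37,23,0],"twist":[0,0,0]}]'
python3 -m crank '[{"gripper":70,"travel":[-37,22,0],"twist":[0,0,0]},{"gripper":70,"travel":[-18,11,0],"twist":[0,0,0]},{"gripper":70,"travel":[0,0,0],"twist":[0,0,0]},{"gripper":70,"travel":[0,0,0],"twist":[0,0,0]}]'
python3 - <<'E'
from h import *
c=bot.calibration('wrist'); im=bot.camera('wrist')[:,:,::-1].copy(); cv2.imwrite('pics/w3.png',im); np.save('w3.npy',c,allow_pickle=True)
t=bot.camera('top')[:,:,::-1]
o=bot.get_obs();print(o['ee_pos'],o['tcp_rot'],o['opening'])
cv2.imwrite('pics/v3.png',np.vstack([im[:,100:540],cv2.resize(t[160:215,330:440],(440,220),interpolation=cv2.INTER_CUBIC)])[:600])
E
```

```text
time: 10.95
ee_pos: [0.5604, -0.224, 0.1642]
tcp_rot: [179.9, -0.0, 49.3]
wrist_force: [-0.2, 0.7, 0.8]
opening: 0.0699
grasp_force: 0.0
time: 11.45
ee_pos: [0.5501, -0.285, 0.1635]
tcp_rot: [-180.0, -0.0, 49.4]
wrist_force: [1.0, 0.9, -0.0]
opening: 0.0702
grasp_force: 0.0
[ 0.55023383 -0.28474264  0.16350168] [ 1.79996796e+02 -1.20424852e-02  4.93968048e+01] 0.06979761653765597
```

View pics/v3.png

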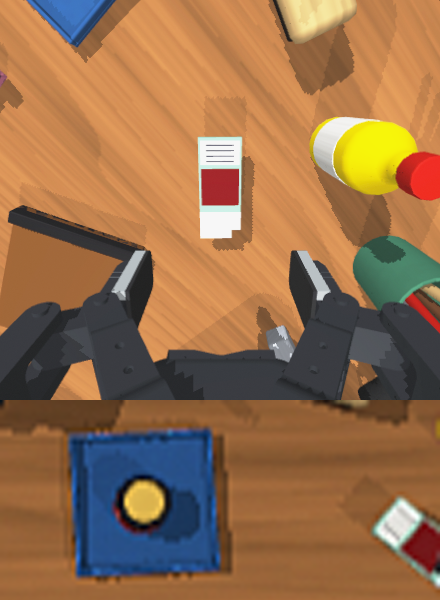

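The tin stands upright in the middle of the tray. The plate is at about (320,187): label at the top, red chip in the middle, notch at the lower right (337,234). Measure it.

Run:
```python
from h import *
c=np.load('w3.npy',allow_pickle=True).item(); im=cv2.imread('pics/w3.png');hsv=cv2.cvtColor(im,cv2.COLOR_BGR2HSV)
w=(((hsv[...,1]<70)&(hsv[...,2]>150))|((hsv[...,0]>165)&(hsv[...,1]>120))).astype(np.uint8)
w[:,:290]=0;w[:,350:]=0;w[:130]=0;w[245:]=0
w=cv2.morphologyEx(w,cv2.MORPH_OPEN,np.ones((3,3)))
p=np.argwhere(w)[:,::-1].astype(float);W=world(c,p,.03)[:,:2]
r=cv2.minAreaRect((W*1000).astype(np.float32));print(r)
m=((hsv[...,0]>165)&(hsv[...,1]>120)&(w>0));q=np.argwhere(m)[:,::-1];print('chip',world(c,[q.mean(0)],.03))
```

```text
((549.504638671875, -286.0206298828125), (100.25275421142578, 40.41465759277344), 49.53990936279297)
chip [[ 0.55220874 -0.28260769  0.03      ]]
```

The plate agrees with the first measurement to within a millimetre. Small correction, descend 157 mm and grip.

```bash
python3 -m crank '[{"gripper":70,"travel":[-1.4,0.3,25],"twist":[0,0,0]},{"gripper":70,"travel":[0,0,45],"twist":[0,0,0]},{"gripper":70,"travel":[0,0,45],"twist":[0,0,0]},{"gripper":70,"travel":[0,0,25],"twist":[0,0,0]},{"gripper":70,"travel":[0,0,12],"twist":[0,0,0]},{"gripper":70,"travel":[0,0,5],"twist":[0,0,0]},{"gripper":70,"travel":[0,0,0],"twist":[0,0,0]},{"gripper":52,"travel":[0,0,0],"twist":[0,0,0]},{"gripper":44,"travel":[0,0,0],"twist":[0,0,0]},{"gripper":30,"travel":[0,0,0],"twist":[0,0,0]},{"gripper":30,"travel":[0,0,0],"twist":[0,0,0]},{"gripper":30,"travel":[0,0,0],"twist":[0,0,0]}]' 40
python3 -m crank '[{"gripper":30,"travel":[0,0,0],"twist":[0,0,0]},{"gripper":30,"travel":[0,0,0],"twist":[0,0,0]}]'
```

```text
time: 13.05
ee_pos: [0.5495, -0.2874, 0.0071]
tcp_rot: [179.9, -0.0, 49.3]
wrist_force: [-1.4, 1.9, 6.1]
opening: 0.0388
grasp_force: 40.4
time: 13.3
ee_pos: [0.5496, -0.2874, 0.0071]
tcp_rot: [179.9, -0.0, 49.3]
wrist_force: [-0.4, -0.5, 5.5]
opening: 0.0393
grasp_force: 40.4
```

Gripped: 39 mm opening, 40 N. Lift straight up, then carry to above the pad.

```bash
python3 -m crank '[{"gripper":30,"travel":[0,0,-10],"twist":[0,0,0]},{"gripper":30,"travel":[0,0,-30],"twist":[0,0,0]},{"gripper":30,"travel":[0,0,-45],"twist":[0,0,0]},{"gripper":30,"travel":[0,0,-45],"twist":[0,0,0]},{"gripper":30,"travel":[0,0,-20],"twist":[0,0,0]},{"gripper":30,"travel":[19,-17.5,0],"twist":[0,0,0]},{"gripper":30,"travel":[38.5,-35.5,0],"twist":[0,0,0]},{"gripper":30,"travel":[38.5,-35.5,0],"twist":[0,0,0]},{"gripper":30,"travel":[38.5,-35.5,0],"twist":[0,0,0]},{"gripper":30,"travel":[38.5,-35.5,0],"twist":[0,0,0]},{"gripper":30,"travel":[38.5,-35.5,0],"twist":[0,0,0]},{"gripper":30,"travel":[38.5,-35.5,0],"twist":[0,0,0]}]'
python3 -m crank '[{"gripper":30,"travel":[38.5,-35.5,0],"twist":[0,0,0]},{"gripper":30,"travel":[38.5,-35.5,0],"twist":[0,0,0]},{"gripper":30,"travel":[38.5,-35,0],"twist":[0,0,0]},{"gripper":30,"travel":[18.5,-17,0],"twist":[0,0,0]},{"gripper":30,"travel":[0,0,0],"twist":[0,0,-0.1]},{"gripper":30,"travel":[0,0,0],"twist":[0,0,-0.17]},{"gripper":30,"travel":[0,0,0],"twist":[0,0,-0.17]},{"gripper":30,"travel":[0,0,0],"twist":[0,0,-0.17]},{"gripper":30,"travel":[0,0,0],"twist":[0,0,-0.17]},{"gripper":30,"travel":[0,0,0],"twist":[0,0,-0.17]},{"gripper":30,"travel":[0,0,0],"twist":[0,0,-0.17]},{"gripper":30,"travel":[0,0,0],"twist":[0,0,-0.17]}]'
python3 -m crank '[{"gripper":30,"travel":[0,0,0],"twist":[0,0,-0.17]},{"gripper":30,"travel":[0,0,0],"twist":[0,0,-0.17]},{"gripper":30,"travel":[0,0,0],"twist":[0,0,-0.17]},{"gripper":30,"travel":[0,0,0],"twist":[0,0,-0.17]},{"gripper":30,"travel":[0,0,0],"twist":[0,0,-0.17]},{"gripper":30,"travel":[0,0,0],"twist":[0,0,-0.17]},{"gripper":30,"travel":[0,0,0],"twist":[0,0,-0.17]},{"gripper":30,"travel":[0,0,0],"twist":[0,0,-0.035]},{"gripper":30,"travel":[0,0,0],"twist":[0,0,0]},{"gripper":30,"travel":[0,0,0],"twist":[0,0,0]}]'
python3 - <<'E'
from h import *
c=bot.calibration('wrist'); im=bot.camera('wrist')[:,:,::-1].copy(); cv2.imwrite('pics/w4.png',im); np.save('w4.npy',c,allow_pickle=True)
o=bot.get_obs();print(o['ee_pos'],o['tcp_rot'],o['q'])
E
```

```text
time: 14.8
ee_pos: [0.536, 0.0551, 0.1554]
tcp_rot: [-179.9, 0.0, 49.3]
wrist_force: [0.7, -0.4, -0.8]
opening: 0.039
grasp_force: 40.4
time: 16.3
ee_pos: [0.5301, 0.235, 0.1553]
tcp_rot: [-179.9, -0.0, 123.6]
wrist_force: [0.4, -1.3, -0.9]
opening: 0.0389
grasp_force: 40.4
time: 17.55
ee_pos: [0.5311, 0.2346, 0.1561]
tcp_rot: [-180.0, -0.0, -166.7]
wrist_force: [0.9, 0.3, -0.5]
opening: 0.0389
grasp_force: 40.4
[0.53123017 0.23454393 0.15617152] [ 1.79999826e+02 -1.17433830e-02 -1.66678438e+02] [2.38208491e+01 8.32528086e+00 5.42444101e+00 8.71106753e+01
 2.31056881e-03 1.04992873e+01]
```

View pics/w4.png

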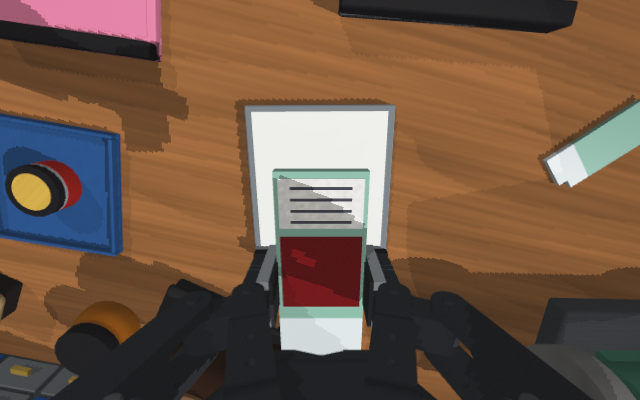

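The plate is held level with the label up, and the frosted end is at the bottom of the view, towards the rail side. The pad's near corners are at about (247,107) and (394,107). Check pad and plate poses from this closer view.

Run:
```python
from h import *
c=np.load('w4.npy',allow_pickle=True).item(); im=cv2.imread('pics/w4.png');g=cv2.cvtColor(im,cv2.COLOR_BGR2HSV)
# white glowing face edges per row, and outer grey edge colours
w=(g[...,1]<30)&(g[...,2]>200)
rows=range(125,165,5)
Le=[[np.where(w[r,230:330])[0][0]+230,r] for r in rows];Re=[[np.where(w[r,310:410])[0][-1]+311,r] for r in rows]
cols=range(270,371,10);Te=[[x,np.where(w[90:200,x])[0][0]+90] for x in cols]
def line(p):
    P=world(c,p,.0125)[:,:2];v=cv2.fitLine(P.astype(np.float32),cv2.DIST_HUBER,0,.01,.01).ravel();return v[2:],v[:2]
out={}
for n,p in (('L',Le),('R',Re),('T',Te)):
    a,d=line(p);out[n]=(a,d);print(n,a,np.degrees(np.arctan2(d[1],d[0])))
y=np.radians(13.5);X=np.array([np.cos(y),np.sin(y)]);Y=np.array([-X[1],X[0]])
print('L,R along Y',out['L'][0]@Y,out['R'][0]@Y,'T along X',out['T'][0]@X)
print('TCP along X,Y',np.array([.5312,.2345])@X,np.array([.5312,.2345])@Y)
C=world(c,[[273,170],[369,170]],.1561+.020+.003);print('plate label corners',C, np.linalg.norm(C[1]-C[0]),(C.mean(0)[:2]@X,C.mean(0)[:2]@Y))
print(im[150,240:262].tolist()[::3],im[100:114,320].tolist()[::2])
```

```text
L [0.5028323  0.16067389] 14.28728
R [0.4738246  0.28321785] 13.936572
T [0.46095195 0.21548088] -75.98618
L,R along Y 0.03885058654546125 0.16478036176004926 T along X 0.49851882713127843
TCP along X,Y 0.5712658395394556 0.10401456905299819
plate label corners [[0.48408136 0.20187894 0.1791    ]
 [0.47512455 0.23970372 0.1791    ]] 0.038870796705591654 (np.float64(0.5178942033841566), np.float64(0.10272976048901301))
[[51, 86, 129], [46, 74, 110], [45, 73, 106], [136, 132, 126], [137, 133, 127], [235, 239, 238], [235, 239, 238], [234, 239, 238]] [[47, 78, 116], [43, 69, 104], [59, 73, 90], [133, 129, 122], [138, 134, 127], [139, 134, 128], [233, 237, 236]]
```

Pad yaw comes out at 14.0° and the plate at 13.3°. The plate sits about 2 mm short of the pad centre along x and 1 mm to the side, so I'll correct that and lower to about 100 mm above the pad.

```bash
python3 -m crank '[{"gripper":30,"travel":[-2,-1.2,10],"twist":[0,0,-0.012]},{"gripper":30,"travel":[0,0,20],"twist":[0,0,0]},{"gripper":30,"travel":[0,0,20],"twist":[0,0,0]},{"gripper":30,"travel":[0,0,9],"twist":[0,0,0]},{"gripper":30,"travel":[0,0,3],"twist":[0,0,0]},{"gripper":30,"travel":[0,0,0],"twist":[0,0,0]},{"gripper":30,"travel":[0,0,0],"twist":[0,0,0]},{"gripper":30,"travel":[0,0,0],"twist":[0,0,0]},{"gripper":30,"travel":[0,0,0],"twist":[0,0,0]}]'
python3 - <<'E'
from h import *
im=bot.camera('wrist')[:,:,::-1]; t=bot.camera('scene')[:,:,::-1]
cv2.imwrite('pics/v5.png',np.vstack([im[60:380,150:490],cv2.resize(t[130:260,270:440],(340,260),interpolation=cv2.INTER_CUBIC)]))
o=bot.get_obs();print(o['ee_pos'],o['tcp_rot'],o['qd'].round(2))
E
```

```text
time: 18.73
ee_pos: [0.5337, 0.2338, 0.0945]
tcp_rot: [180.0, 0.0, -165.9]
wrist_force: [-0.7, -0.5, -0.2]
opening: 0.0389
grasp_force: 40.4
[0.53365879 0.23377582 0.09439719] [-1.79999679e+02  7.74897936e-03 -1.65892059e+02] [-0.1   0.05 -0.15 -0.01  0.06  0.01]
```

View pics/v5.png

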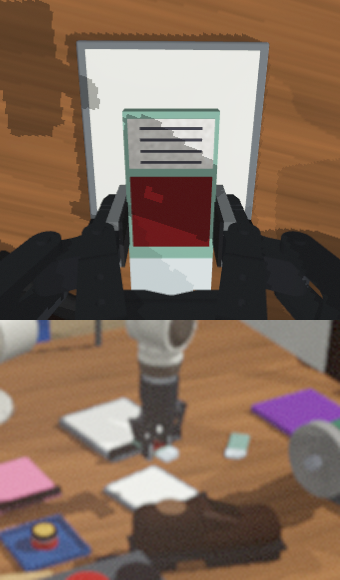

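The plate is centred over the small white pad, level and label up, with the frosted end towards the rail. The tin stands in the tray and the arm is still, so I'll hand in.

```bash
python3 -c "
from workcell import bot
print(bot.job_done())"
```

```text
the job is handed in; nothing more can be done
None
```

The job is handed in, with no verdict returned: the tin stands upright in the blue tray, and the gripper holds the sample plate level, label up, about 10 cm above the small white pad, centred by my measurements, with its frosted end towards the black rail.

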